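# Ready a pedal-fed wire feeder for threading

### The arm

A 6-joint arm with a two-finger parallel gripper is mounted at the origin on a cart in front of the work surface, level with it; the furniture and walls round the work are solid. World frame = base frame: x ahead of the robot, y to its left, z up, the work surface at z = 0. Lengths are in mm, angles in rad, forces in N, time in s.
With the tool pointing down it reaches from about 300 to 775 mm from the base axis. Payload 14.6 kg.
Tool frame: the origin (TCP) lies between the finger pads, 19 mm behind the fingertips; this is the grasp point; z points along the fingers, y is the line along which they close (so a half turn about z gives the same grasp; the last joint's range is limited). The gripper opens to 94 mm and grips with 3 to 60 N. Pads are 16 mm wide; open, the fingers measure 119 mm over their backs; the gripper's body (75 mm by 177 mm) begins 78 mm behind the grasp point.
Start: joints at [1.039, 0.3, 1.521, -0, 1.321, -0.067], TCP at [246.53, 491.642, 224.246] pointing down, gripper open.
Joint ranges: [-3.03, 3.03], [-0.79, 2.21], [0.23, 2.52], [-1.04, 4.18], [0, 3.07], [-2.55, 2.55]. Speed limits (rad/s): [2.22, 2.22, 2.57, 3.14, 3.14, 3.14].

### API

Orientations are given as [roll, pitch, yaw] about the fixed x, y, z axes, in that order (R = Rz(yaw) Ry(pitch) Rx(roll)).
In Python, from cell import manip gives the robot as it stands. The module is installed in compiled form; this text tells all that it offers.
- The arm moves only by the shell command python3 -m creep 'ROWS' [FORCE]. ROWS is JSON, a list of rows, each a list of 3 entries, a list of its own where there are three numbers: the opening, from -1 (shut) to 1 (fully open), then the shift along the tool's x, y, z in cm, then the turn about the tool's z in units of 5 degrees (1.0 is 5 degrees). In form: [[grip, [tx, ty, tz], roll], ...]. A call has 1 to 12 rows; each row is the pose to reach, as a shift and turn from the pose commanded when the call began, along the tool's axes at that moment; what a row does not reach only later rows make up. A row lasts 1/10 s, in which the tool goes at most 50 mm and 8.59 degrees, less where a joint would pass 70% of its speed; a pose out of reach is approached as far as the arm can. A call with a gripper value outside its range is refused whole. The fingers move at their own pace and stop on an object; FORCE is the grip in N (left out, the last holds). Time passes only in rows, so rows that repeat a pose let the fingers close. It gives the time, the measured TCP pose, the force, the opening and the grip force at its end, in the units of the state.
- manip.read_state(): the state, without advancing time (a new reading comes with each control period).
- manip.camera(name): name is "scene" or "top"; returns the picture (420x560x3 uint8, red, green, blue); there is no depth.
- manip.camera_params(name): a dict with "fovy" (degrees; the focal length in pixels is half the picture's height over the tangent of half this angle, whatever the lens; pixels are square), "cx", "cy" (the principal point, pixels), "k1" (the pictures are not rectified: a ray, as slopes to the right and down, at radius r is drawn at 1 + k1 r^2 times it, then the intrinsics apply), "origin" and "attitude" of the camera in the world. Camera axes: x right, y down, z forward; pixel columns grow to the right and rows downward; lengths in mm; the calibration is good to about 2 mm. A picture is of the moment at which its call begins. camera_params takes no time and is no camera call.
- manip.sign_off(): hands the job in; it is judged then, once.
The state is a dict: "clock": time; "joints": joint angles; "qd": joint speeds; "effort": joint torques, N m; "eef_pos": TCP position; "eef_rot": TCP orientation; "wrist_force": force on the tool from outside, world axes, zero at the start; "moment": the same for the moment, N m; "finger_gap": finger opening in mm; "finger_force": force on a finger pad.
Only numpy, scipy, OpenCV 4.12 (cv2) and the standard library are available. Lean on these libraries where they do the work, as an engineer would, in place of code of your own. Each camera call takes 0.05 s, during which the arm holds its last target. There are 200 camera calls.

### The job

Get the bench wire feeder ready for threading. First press the hinged feed pedal all the way down to its stop with the gripper, leaving the tension arm at rest meanwhile, and let it spring all the way back up. Then take hold of the upright roller at the end of the tension arm, swing the arm against its spring all the way to its far stop, and keep holding it there with the fingers on the roller: the program finishes while still holding. Leave the reel, jar, dish and heat sink where they stand.

Things in the scene. Friction and masses are not known exactly. Their poses are not given: they have to be found in the camera images.
- tension_unit: Tension unit, fixed to the bench: aluminium plate 130 x 160 x 8 mm with a grey pivot body (44 mm diameter), two rubber-capped stop posts (tops at z = 62 mm) and a flat steel tension arm. It stands at either of two places, yaw up to 0.45 rad either way. Origin at the centre of the plate's underside; z up; the pivot lies at x 0, y -55 mm.
- tension_arm: Flat steel arm 16 x 6 mm, its underside 52 mm above the bench, that swings level about a vertical axis. Origin on that axis, 52 mm above the bench, at x 0, y -55 mm in the tension unit's frame. The spring pulls the arm back with about 1.6 N at the roller at rest, rising to 5.5 N at the far stop.
- tension_swing (a joint): Swing of the tension arm in rad: 0 at rest on its rest stop, 1.2 on the far stop; grows clockwise seen from above. In the unit's frame the arm points from the pivot at 2.171 rad from +x towards +y at rest and at 0.971 rad on the far stop, so the roller goes towards the unit's +x. A spring pulls it back at once when let go.
- tension_roller (a point): Upright grey plastic roller standing on the free end of the tension arm, 110 mm from the pivot axis, turning about the pivot with the arm. Grip part 18 mm in diameter from 5 to 37 mm above this point, lower flange 26 mm, top rim 21 mm, top 45 mm above this point. The point is the centre of its underside, 58 mm above the bench; it stands free all round above the arm.
- pedal_unit: Pedal unit, fixed to the bench: aluminium base plate 150 x 90 x 8 mm with two hinge lugs and the sprung steel pedal. It stands at the other of the two places, with yaw up to 0.45 rad either way. Origin at the centre of the plate's underside; z up. The hinge line runs along y at x 58 mm, z 30 mm; the pedal slopes up from it towards -x.
- pedal_tread (a point): Centre of the upper face of the black ribbed rubber tread on the pedal (80 mm along the pedal, 56 mm wide); about 85 mm from the hinge line and, at rest, 64 mm above the bench. Pressed to the stop, this point is 43 mm above the bench. Pressing here takes about 5 N at first and 10 N at the stop.
- pedal_angle (a joint): Pedal angle in rad: 0 up (at rest, sprung), 0.26 fully down on its stop. It springs back up when let go.
- solder_reel: Bystander: loose solder reel with black flanges, 66 mm across, 46 mm high, standing behind the work on the left; origin at the centre of its underside.
- jar: Bystander: loose white jar with a ribbed green lid, 47 mm across, 44 mm high, to the right of the work; origin at the centre of its underside.
- dish: Bystander: loose shallow round metal dish with small screws in it, 72 mm across, 16 mm high, in front of the work; origin at the centre of its underside.
- heat_sink: Bystander: loose black finned heat sink, 38 x 38 x 20 mm, in front of the work on the right; origin at the centre of its underside.
- pedal: The sloping steel pedal plate with its tread, 126 mm long, 62 mm wide. Origin on the middle of its hinge line, 30 mm above the bench; at rest its axes are those of the pedal unit.

How it is judged (in metres and radians):
On the way, in this order (a step that is already met when the one before it is completed fails the run):
1. the pedal is pressed down to its stop by the fingers while the tension arm rests (value of joint pedal_angle above 0.235 rad and contact force between the fingers and pedal above 2 N and value of joint tension_swing below 0.1 rad), for 0.2 s.
2. the pedal has sprung back up, the tension arm still at rest (value of joint pedal_angle below 0.03 rad and value of joint tension_swing below 0.1 rad), for 0.1 s.
3. the tension arm is held on its far stop by the fingers on the roller (value of joint tension_swing above 1.14 rad and contact force between the fingers and tension_arm above 2 N and distance between the grasp point and tension_roller below 0.06 m), for 0.3 s.
At the end, for the whole second after the job is handed in: The tension arm is held still on its far stop (within 0.06 rad of 1.2, which is 6 to 7 mm at the roller) by the fingers on the roller with at least 2 N (TCP within 60 mm of the middle of the roller's underside), and the pedal is fully up (below 0.03 rad) (all of step 3 and velocity of joint tension_swing between -0.1 and 0.1 rad/s and value of joint pedal_angle below 0.03 rad); the arm keeps its last pose, push and grip.
It fails at once if a bystander (reel, jar, dish or heat sink) is moved more than 25 mm (distance of any of solder_reel, jar, dish, heat_sink from where it was at the start of the episode above 0.025 m).
It also fails if it takes over 45 s, if anything falls off the work surface, if the arm or the gripper's body presses on something with over 40 N, if the wrist force passes 120 N, or if a joint passes its speed limit or range.

## Working session

There is one attempt and no reset: what is moved stays moved. The work goes in short steps, Python scripts to look and compute and a shell command to move; the robot and the scene stay as the last step left them, time stands still between calls to the robot, and variables do not carry over. Pictures are saved under pics/ and viewed, at most 10 in all, crops included, and the job is handed in when it is done.

```bash
mkdir -p pics; python3 - <<'E'
from cell import manip
import cv2,json
for n in("scene","top"):
    cv2.imwrite(f"pics/{n}0.png",manip.camera(n)[:,:,::-1]); print(n,manip.camera_params(n))
print(manip.read_state())
E
```

```text
scene {'fovy': 54.741589573633824, 'cx': 281.0390624209633, 'cy': 210.74202110284085, 'k1': -0.061298851337883306, 'origin': array([-356.10138219, -611.59011647,  514.67808657]), 'attitude': array([-1.9841484 ,  0.00780553, -1.1065237 ])}
top {'fovy': 46.97966909027575, 'cx': 281.64179433601504, 'cy': 207.47458685984347, 'k1': 0.05719164046956745, 'origin': array([ 368.36303799, -147.29531116, 1379.67472064]), 'attitude': array([-3.02199568e+00,  1.78770399e-03, -1.58537962e+00])}
{'clock': 0.1, 'joints': array([ 1.03938907e+00,  3.00372911e-01,  1.52149994e+00, -6.90711309e-06,
        1.32066530e+00, -6.66282007e-02]), 'qd': array([ 0.00110687, -0.00125236, -0.00203286, -0.00129121,  0.00167125,
        0.00062565]), 'effort': array([ 9.45560205e-04, -5.32639146e+01, -3.53283513e+01,  7.09014013e-02,
        2.35521037e-02, -9.77606578e-05]), 'eef_pos': array([246.44010399, 491.47411427, 223.77449616]), 'eef_rot': array([-3.14064880e+00, -5.62749750e-05,  2.67681529e+00]), 'wrist_force': array([ 1.2045376 , -0.60899703,  0.58474496]), 'moment': array([ 0.04823499, -0.04557876, -0.00857776]), 'finger_force': 0.0, 'finger_gap': 94.0618125597697}
```

View pics/scene0.png

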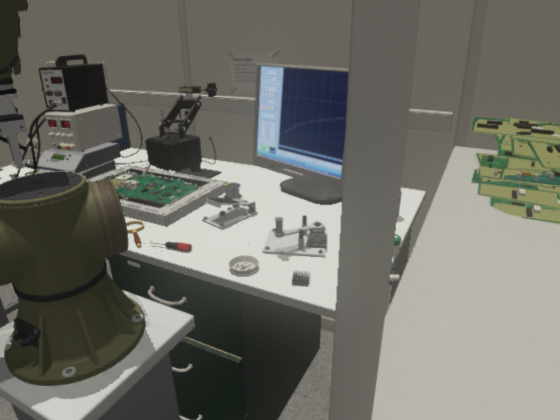

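View pics/top0.png

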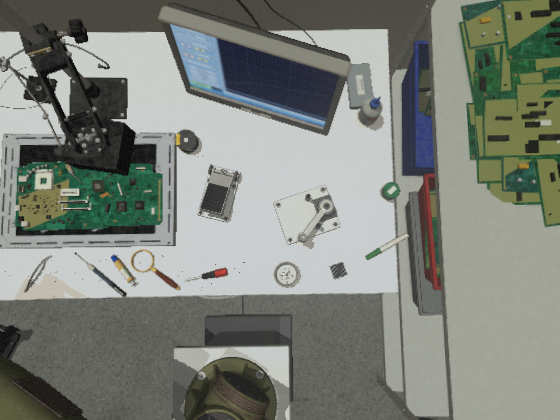

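The scene view shows the pedal unit near (228,213) and the tension unit near (297,238). In the top view the pedal is near (219,192), the tension unit near (308,215), the reel at (187,142), the jar at (390,190), the dish at (287,273) and the heat sink at (338,270). I'll zoom in on both views.

```bash
python3 - <<'E'
import cv2,numpy as np
a=cv2.imread("pics/top0.png")[150:260,190:350];b=cv2.imread("pics/scene0.png")[175:265,190:350]
a=cv2.resize(a,None,fx=5,fy=5,interpolation=cv2.INTER_CUBIC)
b=cv2.resize(b,None,fx=5,fy=5,interpolation=cv2.INTER_CUBIC)
cv2.imwrite("pics/tz.png",a);cv2.imwrite("pics/sz.png",b)
E
```

```text
(no output)
```

View pics/tz.png

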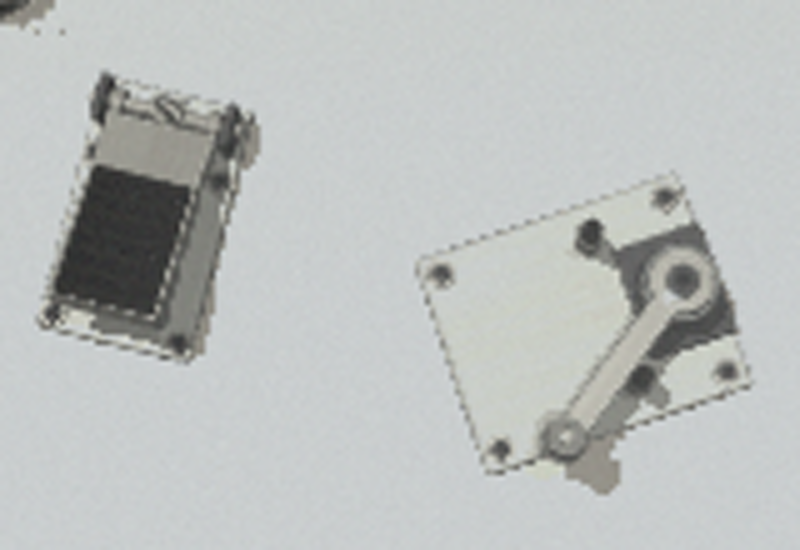

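View pics/sz.png

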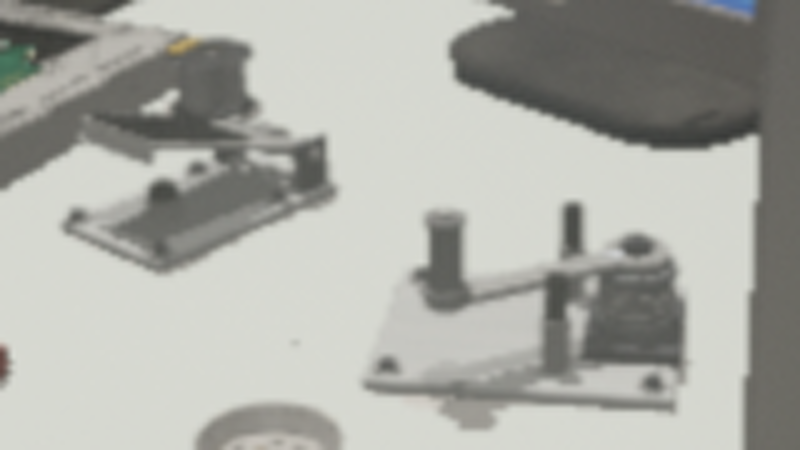

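The crops are scaled 5x. In the top crop the roller top is at (565,436), the pivot at (683,280), and the tread corners at (97,165), (193,186), (155,312) and (57,293). In the scene crop the roller top is at about (445,216) and the pivot top at about (637,243), with the tread's near-left edge at x 85–155.

```bash
cat > h.py <<'E'
import numpy as np,cv2
from scipy.spatial.transform import Rotation as Ro
from cell import manip
def ray(n,px):
    p=manip.camera_params(n); f=210/np.tan(np.radians(p["fovy"]/2))
    K=np.array([[f,0,p["cx"]],[0,f,p["cy"]],[0,0,1.]])
    d=cv2.undistortPointsIter(np.array([[px]],float),K,np.array([p["k1"],0,0,0]),None,None,(3,50,1e-10))[0,0]
    return np.array(p["origin"]),Ro.from_euler("xyz",p["attitude"]).apply([d[0],d[1],1])
def plane(n,px,z):
    o,d=ray(n,px); return o+d*(z-o[2])/d[2]
def tri(a,b):
    o1,d1=ray("top",a);o2,d2=ray("scene",b)
    s=np.linalg.lstsq(np.c_[d1,-d2],o2-o1,rcond=None)[0]
    p,q=o1+s[0]*d1,o2+s[1]*d2
    return (p+q)/2,np.linalg.norm(p-q)
T=lambda x,y:(190+(x+.5)/5-.5,150+(y+.5)/5-.5)
S=lambda x,y:(190+(x+.5)/5-.5,175+(y+.5)/5-.5)
E
python3 - <<'E'
from h import *
np.set_printoptions(precision=1,suppress=True)
print("roller top",tri(T(565,436),S(445,216)),plane("top",T(565,436),103))
print("pivot top",tri(T(683,280),S(637,245)),plane("top",T(683,280),60))
c=np.array([plane("top",T(*p),8) for p in((418,260),(672,175),(748,383),(490,472))])
print("plate",c,c.mean(0),[np.linalg.norm(c[i]-c[i-1]) for i in range(4)])
# unit: corner0=(+x,+y),1=(+x,-y),2=(-x,-y),3=(-x,+y)
ex=(c[0]+c[1]-c[2]-c[3])[:2]; yaw=np.arctan2(ex[1],ex[0]);print("yaw T",yaw)
ey=(c[0]+c[3]-c[1]-c[2])[:2];print(np.arctan2(-ey[0],ey[1]))
m=c.mean(0)[:2];R=lambda a:np.array([[np.cos(a),-np.sin(a)],[np.sin(a),np.cos(a)]])
pv=m+R(yaw)@[0,-55];print("pivot pred",pv)
for a in(2.171,0.971):print("roller pred",pv+110*R(yaw)@[np.cos(a),np.sin(a)])
b=np.array([plane("top",T(*p),8) for p in((105,78),(240,112),(192,360),(40,322))])
print("base",b,b.mean(0),[np.linalg.norm(b[i]-b[i-1]) for i in range(4)])
ex=(b[0]+b[1]-b[2]-b[3])[:2];yb=np.arctan2(ex[1],ex[0]);print("yaw P",yb)
z=[54,54,75,75]
t=np.array([plane("top",T(*p),zz) for p,zz in zip(((97,165),(193,186),(155,312),(57,293)),(54,54,74,74))])
print("tread",t,t.mean(0),[np.linalg.norm(t[i]-t[i-1]) for i in range(4)])
e=(t[0]+t[1]-t[2]-t[3])[:2];print("yaw tread",np.arctan2(e[1],e[0]))
print("near edge tri", tri(T(57,293),S(85,117)),tri(T(155,312),S(155,157)))
for n,p in(("reel",(187,142)),("jar",(390,190)),("dish",(287,273)),("sink",(338,270))):print(n,plane("top",p,30))
E
```

```text
roller top (array([ 443. , -201.4,  102. ]), np.float64(0.31583159598607297)) [ 443.  -201.5  103. ]
pivot top (array([ 529.6, -268.8,   63.1]), np.float64(1.592595519127745)) [ 530.3 -269.9   60. ]
plate [[ 550.5 -123.3    8. ]
 [ 597.6 -269.9    8. ]
 [ 477.2 -310.1    8. ]
 [ 428.8 -162.6    8. ]] [ 513.5 -216.5    8. ] [np.float64(127.91511401464352), np.float64(153.96661381805822), np.float64(126.94308521963548), np.float64(155.21148216759107)]
yaw T 0.3169735038371099
0.3140294528016364
pivot pred [ 530.7 -268.7]
roller pred [ 443.3 -201.9]
roller pred [ 561.4 -163.1]
base [[659.1  55.9   8. ]
 [638.1 -21.8   8. ]
 [495.    6.1   8. ]
 [518.   92.6   8. ]] [577.5  33.2   8. ] [np.float64(145.74500069231215), np.float64(80.51406782951061), np.float64(145.80709140824172), np.float64(89.50471329143126)]
yaw P -0.22321368766594885
tread [[600.2  53.5  54. ]
 [587.7   0.2  54. ]
 [515.4  18.7  74. ]
 [526.5  71.9  74. ]] [557.5  36.1  64. ] [np.float64(78.56557488307769), np.float64(54.67941436983191), np.float64(77.28473500829683), np.float64(54.32849338453284)]
yaw tread -0.24786514540517315
near edge tri (array([524.9,  73.3,  76.9]), np.float64(4.5369499349305835)) (array([515.9,  20.7,  64.6]), np.float64(1.800150911851634))
reel [722.6 119.9  30. ]
jar [ 575.6 -453.1   30. ]
dish [ 347.9 -159.4   30. ]
sink [ 354.2 -300.5   30. ]
```

Both units match their stated sizes: the roller top triangulates to z 102 against 103, and the predicted pivot and roller agree to 1–2 mm. The tread centre is at (557,36,64), with yaw P ≈ -0.24 and yaw T ≈ 0.316. I'll move over the tread with the fingers shut and turn the tool so its closing line follows the roller's chord.

```bash
python3 -m creep '[[-1,[-4.4,-2.4,0],1],[-1,[-8.8,-4.9,0],2.5],[-1,[-13.1,-7.3,0],4],[-1,[-17.5,-9.7,0],5.5],[-1,[-21.9,-12.2,0],7],[-1,[-26.3,-14.6,0],8],[-1,[-30.7,-17,0],9],[-1,[-35,-19.5,0],9],[-1,[-39.4,-21.9,0],9],[-1,[-43.8,-24.4,0],9],[-1,[-48.2,-26.8,0],9],[-1,[-48.2,-26.8,0],9]]' 40
```

```text
clock: 1.3
eef_pos: [559.0, 31.8, 223.3]
eef_rot: [-3.141, 0.0, 1.887]
wrist_force: [-0.2, 0.2, 0.1]
finger_gap: 2.1
finger_force: 0.0
```

```bash
python3 -m creep '[[-1,[0,0,4],0],[-1,[0,0,8],0],[-1,[0,0,11],0],[-1,[0,0,13],0],[-1,[0,0,13.6],0],[-1,[0,0,14.2],0],[-1,[0,0,14.8],0],[-1,[0,0,15.4],0],[-1,[0,0,15.8],0],[-1,[0,0,15.8],0]]'
```

```text
clock: 2.3
eef_pos: [557.7, 36.4, 67.5]
eef_rot: [3.14, 0.0, 1.892]
wrist_force: [-2.7, 0.3, 7.4]
finger_gap: 0.3
finger_force: 3.7
```

```bash
python3 -m creep '[[-1,[0,0,0.3],0],[-1,[0,0,0.6],0],[-1,[0,0,0.8],0],[-1,[0,0,0.8],0],[-1,[0,0,0.8],0]]'
```

```text
clock: 2.8
eef_pos: [557.8, 36.4, 61.3]
eef_rot: [3.14, 0.0, 1.892]
wrist_force: [-13.0, 0.8, 25.5]
finger_gap: 0.4
finger_force: 12.3
```

25 N against the 10 N spring means the pedal is on its stop. I'll hold it there, then release.

```bash
python3 -m creep '[[-1,[0,0,0.05],0],[-1,[0,0,0.05],0],[-1,[0,0,0.05],0],[-1,[0,0,0.05],0],[-1,[0,0,-0.6],0],[-1,[0,0,-1.4],0],[-1,[0,0,-2.4],0],[-1,[0,0,-5],0],[-1,[0,0,-9],0],[-1,[0,0,-13],0],[-1,[0,0,-13],0],[-1,[0,0,-13],0]]'
python3 - <<'E'
from h import *
cv2.imwrite("pics/scene1.png",manip.camera("scene")[:,:,::-1])
s=manip.read_state();p=np.array(s["eef_pos"]);print(p,s["eef_rot"])
R=Ro.from_euler("xyz",s["eef_rot"])
for t in([443.1,-201.7,130],):print(R.inv().apply(np.array(t)-p)/10)
a=cv2.imread("pics/scene1.png")[175:265,190:350];cv2.imwrite("pics/sz1.png",cv2.resize(a,None,fx=5,fy=5,interpolation=2))
E
```

```text
clock: 4.0
eef_pos: [557.2, 36.1, 189.1]
eef_rot: [3.14, 0.0, 1.892]
wrist_force: [-0.7, -0.7, -0.4]
finger_gap: 0.6
finger_force: 0.0
[556.81552478  36.12630247 187.8836214 ] [-3.14080339e+00 -2.75971151e-04  1.89151891e+00]
[-18.9865909  -18.28465357   5.79755579]
```

View pics/sz1.png

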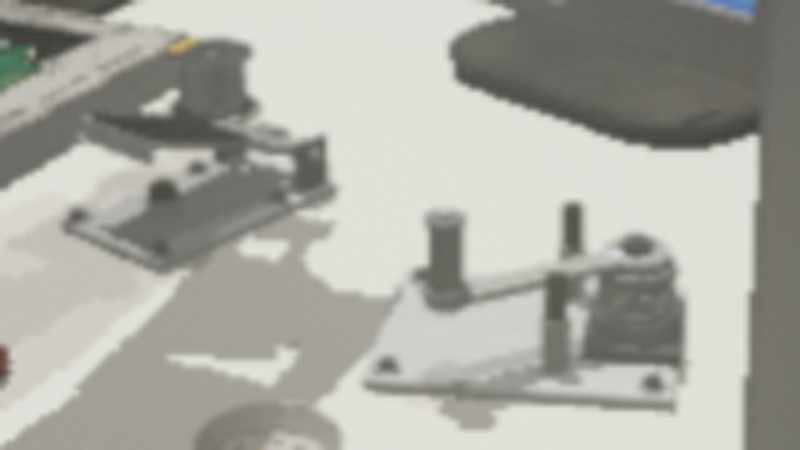

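The pedal is back up (its near edge is at (85,117), as before) and the tension arm hasn't moved (roller top at (445,216)). Next I'll open the gripper and move over the roller.

```bash
python3 -m creep '[[1,[-3,-2.9,0],0],[1,[-6,-5.8,0],0],[1,[-9,-8.7,0],0],[1,[-12,-11.6,0],0],[1,[-15,-14.5,0],0],[1,[-17.5,-16.9,0],0],[1,[-19,-18.3,0],0],[1,[-19,-18.3,0],0],[1,[-19,-18.3,0],0],[1,[-19,-18.3,2],0],[1,[-19,-18.3,4.5],0],[1,[-19,-18.3,4.5],0]]'
```

```text
clock: 5.25
eef_pos: [442.6, -200.2, 140.4]
eef_rot: [-3.138, -0.004, 1.893]
wrist_force: [0.3, -0.1, -0.2]
finger_gap: 91.9
finger_force: 0.0
```

```bash
python3 -m creep '[[1,[0,0,2],0],[1,[0,0,4],0],[1,[0,0,5.5],0],[1,[0,0,5.5],0],[1,[0,0,5.5],0]]'
```

```text
clock: 5.75
eef_pos: [444.0, -201.7, 89.2]
eef_rot: [3.141, 0.0, 1.892]
wrist_force: [0.4, -0.4, 0.5]
finger_gap: 94.1
finger_force: 0.0
```

```bash
python3 -m creep '[[-1,[0,0,0.2],0],[-1,[0,0,0.2],0],[-1,[0,0,0.2],0],[-1,[0,0,0.2],0],[-1,[0,0,0.2],0],[-1,[0,0,0.2],0],[-1,[0,0,0.2],0],[-1,[0,0,0.2],0]]' 30
python3 - <<'E'
from h import *
np.set_printoptions(precision=2,suppress=True)
s=manip.read_state();p=np.array(s["eef_pos"]);R=Ro.from_euler("xyz",s["eef_rot"])
pv=np.array([530.5,-268.8]);yaw=.315
for q in np.append(np.linspace(.15,1.2,8),1.23):
    a=yaw+2.171-q;t=pv+110*np.array([np.cos(a),np.sin(a)])
    print(q,t,R.inv().apply([*(t-p[:2]),0])/10)
E
```

```text
clock: 6.55
eef_pos: [443.5, -202.0, 86.2]
eef_rot: [-3.142, -0.0, 1.891]
wrist_force: [-0.0, 0.3, -0.1]
finger_gap: 33.5
finger_force: 0.0
0.15 [ 454.3  -189.46] [0.85 1.42 0.  ]
0.3 [ 467.02 -178.97] [ 1.44  2.96 -0.  ]
0.44999999999999996 [ 481.15 -170.49] [ 1.8   4.57 -0.  ]
0.6 [ 496.4  -164.22] [ 1.92  6.21 -0.  ]
0.75 [ 512.41 -160.3 ] [ 1.78  7.85 -0.  ]
0.9 [ 528.83 -158.81] [ 1.41  9.46 -0.  ]
1.0499999999999998 [ 545.28 -159.8 ] [ 0.79 10.99 -0.  ]
1.2 [ 561.41 -163.23] [-0.04 12.41 -0.  ]
1.23 [ 564.56 -164.21] [-0.23 12.68 -0.  ]
```

Fingers are still closing, so I'll wait until they grip.

```bash
python3 -m creep '[[-1,[0,0,0],0],[-1,[0,0,0],0],[-1,[0,0,0],0],[-1,[0,0,0],0],[-1,[0,0,0],0]]' 40
```

```text
clock: 7.05
eef_pos: [443.6, -202.0, 86.3]
eef_rot: [3.141, 0.0, 1.891]
wrist_force: [2.1, 0.0, -1.6]
finger_gap: 18.2
finger_force: 40.0
```

The opening is 18.2 mm, which is the grip diameter, at 40 N. I'll swing most of the way along the arc.

```bash
python3 -m creep '[[-1,[0.45,0.7,0],0],[-1,[0.85,1.4,0],0],[-1,[1.15,2.2,0],0],[-1,[1.44,3,0],0],[-1,[1.65,3.8,0],0],[-1,[1.8,4.6,0],0],[-1,[1.88,5.4,0],0],[-1,[1.92,6.2,0],0],[-1,[1.87,7,0],0],[-1,[1.78,7.85,0],0],[-1,[1.6,8.7,0],0],[-1,[1.6,8.7,0],0]]'
```

```text
clock: 8.25
eef_pos: [520.9, -158.6, 85.6]
eef_rot: [-3.14, -0.001, 1.892]
wrist_force: [-4.8, 1.1, 0.7]
finger_gap: 18.2
finger_force: 40.0
```

```bash
python3 - <<'E'
from h import *
np.set_printoptions(precision=2,suppress=True)
s=manip.read_state();p=np.array(s["eef_pos"]);R=Ro.from_euler("xyz",s["eef_rot"])
pv=np.array([530.5,-268.8]);print(p,np.linalg.norm(p[:2]-pv),s["finger_gap"],s["finger_force"],s["wrist_force"])
for q in (.9,1.0,1.1,1.2,1.22,1.24):
    a=.315+2.171-q;t=pv+110*np.array([np.cos(a),np.sin(a)]);print(q,R.inv().apply([*(t-p[:2]),0])/10)
E
```

```text
[ 520.93 -158.63   85.63] 110.58443867666271 18.15558725331321 40.00028721624403 [-4.8   1.09  0.71]
0.9 [-0.27  0.74 -0.  ]
1.0 [-0.65  1.77 -0.  ]
1.1 [-1.13  2.76 -0.01]
1.2 [-1.71  3.7  -0.01]
1.22 [-1.84  3.87 -0.01]
1.24 [-1.97  4.05 -0.01]
```

```bash
python3 -m creep '[[-1,[-0.27,0.75,0],0],[-1,[-0.65,1.75,0],0],[-1,[-1.1,2.75,0],0],[-1,[-1.4,3.2,0],0],[-1,[-1.7,3.7,0],0],[-1,[-1.85,3.9,0],0],[-1,[-1.85,3.9,0],0],[-1,[-1.85,3.9,0],0]]'
```

```text
clock: 9.05
eef_pos: [562.4, -163.9, 85.6]
eef_rot: [-3.138, -0.003, 1.891]
wrist_force: [-10.2, 2.5, 2.4]
finger_gap: 18.0
finger_force: 40.0
```

10.5 N is more than the 5.5 N spring, so the arm seems to be on the stop. I'll push slightly more to confirm, let it settle, and look.

```bash
python3 -m creep '[[-1,[-0.1,0.15,0],0],[-1,[-0.1,0.15,0],0],[-1,[-0.1,0.15,0],0],[-1,[-0.1,0.15,0],0],[-1,[-0.1,0.15,0],0]]'
python3 - <<'E'
from h import *
a=manip.camera("scene")[175:265,190:350,::-1];cv2.imwrite("pics/e.png",cv2.resize(a,None,fx=5,fy=5,interpolation=2))
s=manip.read_state();p=s["eef_pos"];d=p[:2]-np.array([530.5,-268.8]);print("swing",.315+2.171-np.arctan2(d[1],d[0]),np.hypot(*d),s["qd"].round(4))
E
```

```text
clock: 9.55
eef_pos: [563.1, -164.1, 85.5]
eef_rot: [-3.136, -0.004, 1.891]
wrist_force: [-20.2, 5.5, 6.8]
finger_gap: 18.1
finger_force: 40.0
swing 1.2165202318478068 109.63189578199056 [-0.0004  0.0007  0.0016 -0.      0.0005 -0.0011]
```

View pics/e.png

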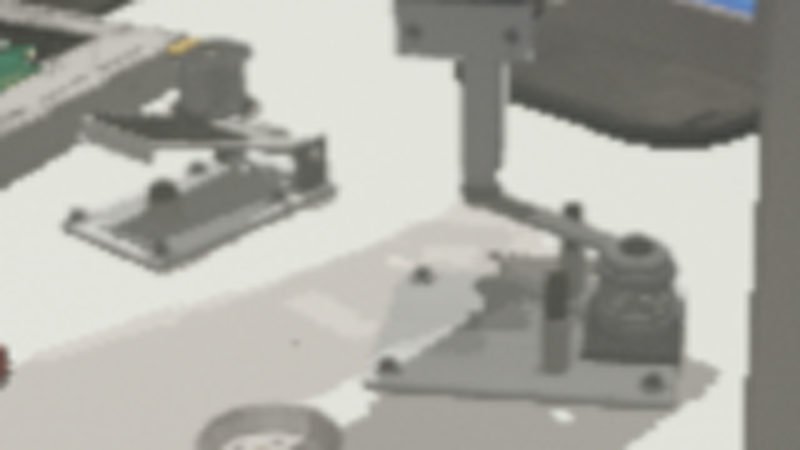

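The arm lies against the far post (crop ~(572,235)). The roller is between the fingers at ~(482,190), and the pedal is up with its edge at (85,117). The force rose to 21 N for 0.7 mm of travel, so the arm is firmly on the stop.

```bash
python3 -c "
from cell import manip
print(manip.sign_off())"
```

```text
the job is handed in; nothing more can be done
None
```

The job is handed in: the pedal was pressed to its stop and sprang back up, and the gripper is still holding the tension arm on its far stop by the roller with a 40 N grip; no verdict came back at hand-in.

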